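# Slide a carrier under the lips of a fixture nest until its catch snaps up

## Robot

A 7-joint arm with a two-finger parallel gripper is mounted at the origin on a cart in front of the work surface, level with it; the furniture and walls round the work are solid. World frame = base frame: x ahead of the robot, y to its left, z up, the work surface at z = 0. Lengths are in m, angles in rad, forces in N, time in s.
With the tool pointing down it reaches from about 0.4 to 0.925 m from the base axis. Payload 5.6 kg.
Tool frame: the origin (TCP) lies midway between the tips of the shut fingers; the grasp point (between the pads) lies 19 mm behind it; z points along the fingers, y is the line along which they close (so a half turn about z gives the same grasp; the last joint's range is limited). The gripper opens to 85 mm and grips with 20 to 120 N. Pads are 22 mm wide; open, the fingers measure 114 mm over their backs; the gripper's body (76 mm by 85 mm) begins 54 mm behind the grasp point. The pads swing forward as they close: fully open they stand 13 mm farther back than shut.
Start: joints at [-1.256, 0.468, -0.012, 1.603, 0.006, 1.071, -0.056], TCP at [0.228, 0.609, 0.198] pointing down, gripper open.
Joint ranges: [-2.53, 2.53], [-0.31, 2.02], [-1.57, 1.55], [0.28, 2.44], [-1.29, 4.43], [0.15, 1.84], [-2.92, 2.92]. Speed limits (rad/s): [2.57, 2.57, 3.14, 3.14, 3.14, 3.14, 3.14].

## Interface

Orientations are given as [roll, pitch, yaw] about the fixed x, y, z axes, in that order (R = Rz(yaw) Ry(pitch) Rx(roll)).
In Python, from bench import bot, get_image, close_job gives the robot as it stands.
- The arm moves only by the tool drive_tool, never from a script. Its argument "rows" is a list of rows, each an object of numbers: "gripper": the finger opening in m, from 0 to 0.0854; "tx", "ty", "tz": the shift along the tool's x, y, z in m; "roll": the turn about the tool's z in rad. In form: [{"gripper": .., "tx": .., "ty": .., "tz": .., "roll": ..}, ...]. A call has 1 to 8 rows; each row shifts and turns the commanded pose from where the row before left it, along the tool's axes as they then stand; what a row does not reach is not made up. A row lasts 1/10 s, in which the tool goes at most 50 mm and 8.59 degrees, less where a joint would pass 70% of its speed; a pose out of reach is approached as far as the arm can. A call is refused whole if a number of a shift passes 0.05 or a number of a turn 0.15, either way. A call with a gripper value outside its range is refused whole. The fingers move at their own pace and stop on an object; "force" is the grip in N (left out, the last holds). Time passes only in rows, so rows that do not move let the fingers close. It gives the time, the measured TCP pose, the force, the opening and the grip force at its end, in the units of the state.
- bot.get_obs(): the state, without advancing time (a new reading comes with each control period).
- get_image(name): name is "scene" or "top"; returns a dict with "color" (384x512x3 uint8, red, green, blue), "z_map" (384x512 float32, m along the optical axis (not along the pixel's ray), 0 where there is no reading), "camera_matrix" (3x3 intrinsics, pixels), "dist_coeffs" ([k1, k2, p1, p2, k3] as OpenCV has them; the pictures are not rectified), "xyz" and "attitude" of the camera in the world. Camera axes: x right, y down, z forward; pixel columns grow to the right and rows downward; lengths in m; the calibration is good to about 2 mm. A picture is of the moment at which its call begins.
- close_job(): hands the job in; it is judged then, once.
The state is a dict: "time": time; "joint_positions": joint angles; "qvel": joint speeds; "joint_torque": joint torques, N m; "eef_pos": TCP position; "ee_rot": TCP orientation; "force": force on the tool from outside, world axes, zero at the start; "torque": the same for the moment, N m; "finger_gap": opening from 0.0 (shut) to 1.0 (fully open); "finger_force": force on a finger pad.
Only numpy, scipy, OpenCV 4.12 (cv2) and the standard library are available. Lean on these libraries where they do the work, as an engineer would, in place of code of your own. Each camera call takes 0.05 s, during which the arm holds its last target. There are 200 camera calls.

## Task

Pick up the small steel carrier by its post, set it flat on the open front part of the fixture nest, and slide it along the channel, foot under the two overhanging lips, until it is fully home and the spring catch in the floor has snapped up behind it; then let go. Feel for the stop and go in gently: do not ram the carrier against the nest, and leave the other things on the bench where they lie.

Things in the scene. Friction and masses are not known exactly. Their poses are not given: they have to be found in the camera images.
- nest: Steel fixture nest fixed to the bench, 110 mm wide (its x), 230 mm long (its y), 36 mm high. Origin at bench height on the middle line, 95 mm behind the front edge (base from y = -95 to +135 mm, end plate at the back); z up. The carrier goes in along +y on a flat oiled land 16 mm above the bench with an 18 mm slot along its middle; open above and beside from y = -95 to -38 mm.
- nest_mouth (a point): Mouth of the channel: point on the middle line at the land (nest y = -17, z = 16 mm), axes as the nest. From here to y = +121 mm two lips overhang from both sides: underside 28, top 36 mm above the bench, 34 mm gap between them for the post, small sloped lead-ins. The channel is 53 mm wide; flared guides before the mouth begin at y = -38 mm, about 36 mm either side of the middle.
- nest_home (a point): Middle of the range of home places: point on the land at nest y = +56 mm, z = 16 mm, axes as the nest. An adjustable stop block across the channel, firmly locked, whose setting differs each time and is not measured, stops the carrier with its origin anywhere from 20 mm before to 20 mm past this point. The catch rides with the stop.
- carrier: Loose carrier, 0.3 to 0.55 kg: steel foot 50 (its x) x 64 (its y) x 10 mm with an upright aluminium post in the middle, 24 (x) x 26 (y) mm, top 66 mm above the underside. Origin at the centre of the underside, z up. Same after a half turn; its y goes along the nest's y. Gripped on the post more than 25 mm above the underside, the fingers pass above the lips.
- catch (a joint): Spring catch in the floor slot, metres: 0 = up (4.5 mm above the land), 0.0045 = pressed flush, 0.006 at most. Ramp towards the mouth, upright face towards the stop. The foot's front presses it down (spring 3 to 4.5 N up, 3 to 8 N of push), it stays down under the foot and snaps up when the rear edge has passed, about 2 mm before the foot meets the stop.
- vee_block: Steel vee block, 38 x 50 x 40 mm, origin at the centre of its underside; bystander, not to be disturbed.
- bush_bronze: Flanged bronze bush, 39 mm across, 40 mm high, origin at the centre of its underside; bystander.
- spanner_13: Spanner, 28 x 177 x 8 mm, lying flat, origin at the centre of its underside; bystander.

How it is judged:
On the way:
1. the carrier's foot is under the lips, flat on the land and pressing the catch down (value of joint catch above 0.003 m and y of carrier in the frame of nest between -0.045 and 0.03 m and z of carrier in the frame of nest below 0.0195 m and angle between carrier's own z axis and vertical below 0.1 rad), for 0.05 s.
At the end, for the whole second after the job is handed in: The carrier stands flat (within 0.06 rad) and still on the land, its foot under both lips, its origin between 31 and 81 mm along the nest's +y, and the spring catch is up behind it (joint below 1.5 mm) (value of joint catch below 0.0015 m and y of carrier in the frame of nest between 0.031 and 0.081 m and z of carrier in the frame of nest between 0.013 and 0.0185 m and angle between carrier's own z axis and vertical below 0.06 rad and linear speed of carrier below 0.01 m/s); the robot touches nothing.
It fails at once if from the lips inward, the carrier is rammed or pressed against the nest (its stop, catch, lips and walls included) with more than 30 N (contact force between carrier and nest above 30 N and y of carrier in the frame of nest above -0.052 m and z of carrier in the frame of nest below 0.03 m).
It fails at once if a bystander is moved by more than 20 mm (distance of any of vee_block, bush_bronze, spanner_13 from where it was at the start of the episode above 0.02 m).
It also fails if it takes over 69 s, if anything falls off the work surface, if the arm or the gripper's body presses on something with over 40 N, if the wrist force passes 120 N, or if a joint passes its speed limit or range.

## Working session

There is one attempt and no reset: what is moved stays moved. The work goes in short steps, Python scripts to look and compute and a tool call to move; the robot and the scene stay as the last step left them, time stands still between calls to the robot, and variables do not carry over. Pictures are saved under pics/ and viewed, at most 10 in all, crops included, and the job is handed in when it is done.

Besides the shell and the picture viewer there is one more tool, called after "Emit:" as name(argument=value, ...), one argument or row to a line, values as JSON. drive_tool: Moves the arm, as the interface text tells. Its arguments: {"type":"object","properties":{"rows":{"type":"array","items":{"type":"object","properties":{"gripper":{"type":"number"},"tx":{"type":"number"},"ty":{"type":"number"},"tz":{"type":"number"},"roll":{"type":"number"}}}},"force":{"type":"number"}},"required":["rows"]}

```bash
mkdir -p pics; cat > h.py <<'E'
import numpy as np, cv2
from scipy.spatial.transform import Rotation as R
from bench import bot, get_image, close_job
def cloud(im):
    z=im["z_map"];K=np.array(im["camera_matrix"]);h,w=z.shape
    uv=np.stack(np.meshgrid(np.arange(w),np.arange(h)),-1).reshape(-1,1,2).astype(np.float64)
    n=cv2.undistortPoints(uv,K,np.array(im["dist_coeffs"],float)).reshape(h,w,2)
    p=np.dstack([n*z[...,None],z])
    P=p@R.from_euler('xyz',im["attitude"]).as_matrix().T+np.array(im["xyz"])
    P[z==0]=np.nan
    return P
def save(name,fn):
    im=get_image(name);cv2.imwrite(fn,im["color"][...,::-1]);return im
E
python3 - <<'E'
from h import *
a=save("top","pics/t0.png");b=save("scene","pics/s0.png")
A=a["color"];B=b["color"]
for n,i in(("t",a),("s",b)): np.save(n+"0.npy",cloud(i)); print(i["xyz"],i["attitude"],np.array(i["camera_matrix"])[0,0])
o=bot.get_obs();print(o)
cv2.imwrite("pics/c0.png",cv2.resize(A,None,fx=1.5,fy=1.5)[...,::-1])
E
```

```text
[3.13593930e-01 7.44759626e-04 1.00578822e+00] [-2.9172272  -0.00427719 -1.66630899] 399.6226555280666
[ 0.00302715 -0.67879494  0.53137182] [-2.08662646  0.01032111 -0.69163458] 458.9230581064369
{'time': 0.1, 'joint_positions': array([-1.25599885,  0.46833335, -0.01155727,  1.60353772,  0.00600229,
        1.07139624, -0.05628404]), 'qvel': array([ 1.64189251e-03, -1.89312165e-03, -8.37467129e-05, -3.73805400e-03,
       -6.66589844e-04, -1.75438394e-03, -7.23887962e-04]), 'joint_torque': array([ 1.13122755e-03, -5.33513975e+01,  2.16150790e-02, -2.51962924e+01,
        1.15112396e-02,  4.36358299e-03,  1.70284028e-05]), 'eef_pos': array([0.22753461, 0.60827615, 0.19680234]), 'ee_rot': array([-3.13995763e+00,  1.39839990e-04,  2.78370726e+00]), 'force': array([ 0.26643458,  0.0660086 , -0.07659057]), 'torque': array([-0.02332197,  0.00653693, -0.00786743]), 'finger_force': 0.0, 'finger_gap': 0.9965143003347807}
```

View pics/c0.png

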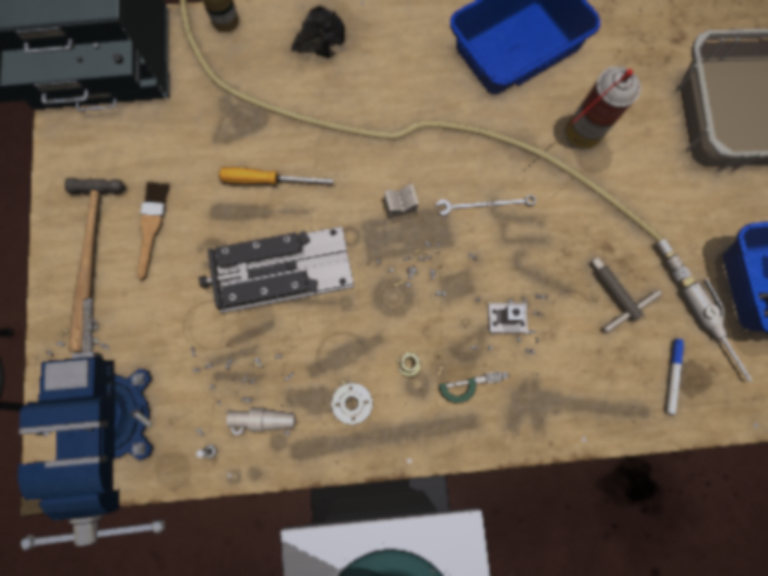

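View pics/s0.png

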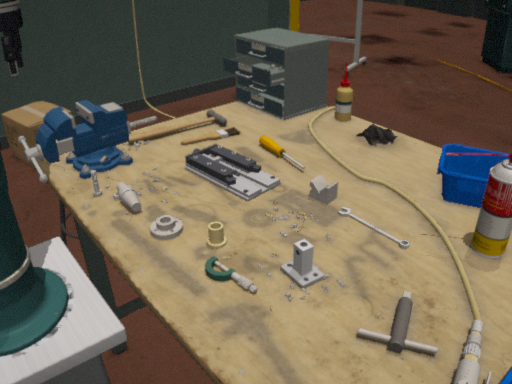

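The top view shows the nest at about (280,268) in the enlarged picture, with its open end to the right. The carrier is at (508,318), the vee block at (401,200), the bush at (410,364) and the spanner at (487,205). Next I get positions from the depth.

```bash
python3 - <<'E'
from h import *
P=np.load("t0.npy");S=np.load("s0.npy")
def rect(Q,m,lbl):
    p=Q[m][:,:2].astype(np.float32);r=cv2.minAreaRect(p*1000);print(lbl,len(p),np.round(r[0],1),np.round(r[1],1),round(r[2],1),"meanz",Q[m][:,2].mean().round(4))
v,u=np.mgrid[:384,:512]
def box(u0,u1,v0,v1): return (u>u0)&(u<u1)&(v>v0)&(v<v1)
c=box(315,365,190,232)&np.isfinite(P[...,2])
print("bench z",np.nanmedian(P[box(280,310,190,220)][:,2]))
print(np.histogram(P[c][:,2],np.arange(-.01,.08,.005)))
rect(P,c&(P[...,2]>.055),"post top"); rect(P,c&(P[...,2]>.006),"foot")
n=box(125,245,140,215)&np.isfinite(P[...,2])
print(np.histogram(P[n][:,2],np.arange(-.01,.05,.004)))
rect(P,n&(P[...,2]>.030),"lips");rect(P,n&(P[...,2]>.008),"nest")
x,y,z=S[...,0],S[...,1],S[...,2]
center=np.nanmean(P[c&(P[...,2]>.055)],0);print(center)
m=(np.hypot(x-center[0],y-center[1])<.06)
rect(S,m&(z>.058)&(z<.075),"S post");rect(S,m&(z>.006)&(z<.075),"S foot")
nc=np.nanmean(P[n&(P[...,2]>.008)],0);m=np.hypot(x-nc[0],y-nc[1])<.15
rect(S,m&(z>.008)&(z<.05),"S nest");rect(S,m&(z>.03)&(z<.05),"S lips")
# per-direction edges
big=np.concatenate([cv2.resize(cv2.cvtColor(cv2.imread("pics/t0.png"),cv2.COLOR_BGR2RGB)[a:b,c0:d],(400,300),interpolation=cv2.INTER_CUBIC) for a,b,c0,d in((142,214,132,242),(190,232,310,366))],1)
cv2.imwrite("pics/crop.png",big[...,::-1])
E
```

```text
bench z 2.4265602593942504e-05
(array([  7, 729, 730, 224, 134,   8,   3,  12,   6,   5,  10,   7,   7,
         3,  43,  77,   1]), array([-0.01 , -0.005,  0.   ,  0.005,  0.01 ,  0.015,  0.02 ,  0.025,
        0.03 ,  0.035,  0.04 ,  0.045,  0.05 ,  0.055,  0.06 ,  0.065,
        0.07 ,  0.075]))
post top 124 [ 448.9 -241.6] [26.  24.2] 85.9 meanz 0.0652
foot 516 [ 450.7 -259. ] [ 83.2 114.2] 6.3 meanz 0.0259
(array([   2,  773, 3415,  662,  397,  384,  907,  177,  127,  178,  298,
       1207,  236,    7]), array([-0.01 , -0.006, -0.002,  0.002,  0.006,  0.01 ,  0.014,  0.018,
        0.022,  0.026,  0.03 ,  0.034,  0.038,  0.042,  0.046]))
lips 1748 [565.7 173.9] [102.9 190.2] 6.0 meanz 0.0359
nest 3739 [568.2 143.3] [109.1 251.5] 6.1 meanz 0.0255
[ 0.44837862 -0.24055899  0.06523735]
S post 179 [ 449.4 -245.4] [26.4 25.1] 83.5 meanz 0.0632
S foot 1042 [ 454.2 -246. ] [66.5 61. ] 83.4 meanz 0.0286
S nest 2535 [568.  139.4] [109.4 253.7] 6.5 meanz 0.0235
S lips 947 [565.2 174.5] [106.  179.6] 7.2 meanz 0.0343
```

View pics/crop.png

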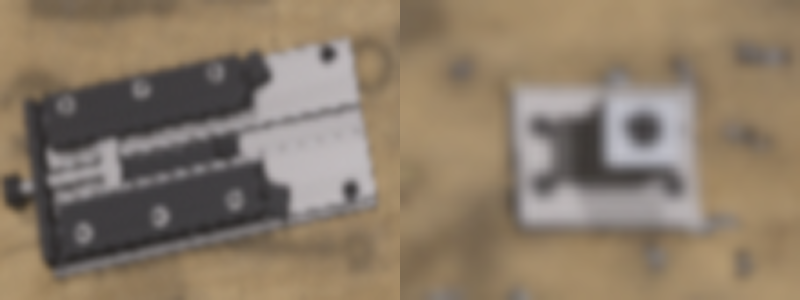

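```bash
cat >> h.py <<'E'
def plan(wps,step=.045,turn=.145,start=None):
    """waypoints (x,y,z,yaw_deg) -> tool-axis rows, tool pointing down"""
    o=bot.get_obs();p=np.array(o["eef_pos"]);yaw=o["ee_rot"][2]
    if start is not None: p=np.array(start[:3]);yaw=np.radians(start[3])
    for w in wps:
        d=np.array(w[:3])-p;dy=(np.radians(w[3])-yaw+np.pi)%(2*np.pi)-np.pi
        n=max(1,int(np.ceil(max(np.linalg.norm(d)/step,abs(dy)/turn))))
        for i in range(n):
            t=np.array(w[:3])-p; t=t/(n-i);c,s=np.cos(yaw),np.sin(yaw)
            r=round(-dy/n,3);q=np.round([t@[c,s,0],t@[s,-c,0],-t[2]],3)
            print(f'{{"tx":{q[0]},"ty":{q[1]},"tz":{q[2]},"roll":{r}}},')
            p=p+q[0]*np.array([c,s,0])+q[1]*np.array([s,-c,0])-np.array([0,0,q[2]]);yaw-=r
        print('# at',p.round(4),np.degrees(yaw).round(2))
E
python3 - <<'E'
from h import *
plan([(.5,.25,.21,84.5),(.47,-.15,.2,84.5),(.449,-.2425,.12,84.5)])
E
```

```text
{"tx":-0.035,"ty":-0.022,"tz":-0.001,"roll":0.119},
{"tx":-0.037,"ty":-0.018,"tz":-0.001,"roll":0.119},
{"tx":-0.039,"ty":-0.013,"tz":-0.001,"roll":0.119},
{"tx":-0.04,"ty":-0.008,"tz":-0.001,"roll":0.119},
{"tx":-0.041,"ty":-0.004,"tz":-0.001,"roll":0.119},
{"tx":-0.041,"ty":0.001,"tz":-0.001,"roll":0.119},
{"tx":-0.04,"ty":0.006,"tz":-0.001,"roll":0.119},
{"tx":-0.039,"ty":0.011,"tz":-0.002,"roll":0.119},
{"tx":-0.038,"ty":0.016,"tz":-0.001,"roll":0.119},
{"tx":-0.035,"ty":0.02,"tz":-0.002,"roll":0.119},
{"tx":-0.033,"ty":0.024,"tz":-0.001,"roll":0.119},
# at [0.5002 0.2504 0.2098] 84.49
{"tx":-0.045,"ty":0.001,"tz":0.001,"roll":-0.0},
{"tx":-0.045,"ty":0.001,"tz":0.001,"roll":-0.0},
{"tx":-0.044,"ty":0.001,"tz":0.001,"roll":-0.0},
{"tx":-0.045,"ty":0.001,"tz":0.001,"roll":-0.0},
{"tx":-0.044,"ty":0.001,"tz":0.001,"roll":-0.0},
{"tx":-0.045,"ty":0.001,"tz":0.001,"roll":-0.0},
{"tx":-0.044,"ty":0.001,"tz":0.001,"roll":-0.0},
{"tx":-0.045,"ty":0.001,"tz":0.001,"roll":-0.0},
{"tx":-0.044,"ty":0.0,"tz":0.002,"roll":-0.0},
# at [ 0.4697 -0.1495  0.1998] 84.49
{"tx":-0.032,"ty":-0.004,"tz":0.027,"roll":-0.0},
{"tx":-0.031,"ty":-0.004,"tz":0.026,"roll":-0.0},
{"tx":-0.032,"ty":-0.004,"tz":0.027,"roll":-0.0},
# at [ 0.4486 -0.2429  0.1198] 84.49
```

Emit:
drive_tool(
  rows=[
    {"gripper": 0.085, "tx": -0.035, "ty": -0.022, "roll": 0.119},
    {"tx": -0.037, "ty": -0.018, "tz": -0.003, "roll": 0.119},
    {"tx": -0.039, "ty": -0.013, "tz": -0.002, "roll": 0.119},
    {"tx": -0.04, "ty": -0.008, "tz": -0.002, "roll": 0.119},
    {"tx": -0.041, "ty": -0.004, "tz": -0.001, "roll": 0.119},
    {"tx": -0.041, "ty": 0.001, "tz": -0.001, "roll": 0.119},
    {"tx": -0.04, "ty": 0.006, "tz": -0.001, "roll": 0.119},
    {"tx": -0.039, "ty": 0.011, "tz": -0.002, "roll": 0.119},
  ],
)

```text
$.rows[0]: bad value
```

Emit:
drive_tool(
  rows=[
    {"tx": -0.038, "ty": 0.016, "tz": -0.001, "roll": 0.119},
    {"tx": -0.035, "ty": 0.02, "roll": 0.119},
    {"tx": -0.033, "ty": 0.024, "roll": 0.119},
    {"tx": -0.045, "ty": 0.001},
    {"tx": -0.045, "ty": 0.001},
    {"tx": -0.044, "ty": 0.001},
    {"tx": -0.045, "ty": 0.001},
    {"tx": -0.044, "ty": 0.001},
  ],
)

```text
$.rows[0]: bad value
```

Emit:
drive_tool(
  rows=[
    {"tx": -0.045, "ty": 0.001},
    {"tx": -0.044, "ty": 0.001},
    {"tx": -0.045, "ty": 0.001},
    {"tx": -0.044},
    {"tx": -0.032, "ty": -0.004, "tz": 0.027},
    {"tx": -0.031, "ty": -0.004, "tz": 0.027},
    {"tx": -0.032, "ty": -0.004, "tz": 0.027},
    {"tx": 0},
  ],
)

```text
$.rows[0]: bad value
```

```bash
python3 - <<'E'
from h import *
im=save("scene","pics/s1.png");c=im["color"][200:320,230:390];cv2.imwrite("pics/s1c.png",cv2.resize(c,None,fx=4,fy=4)[...,::-1])
o=bot.get_obs();print(o["time"],o["eef_pos"],np.degrees(o["ee_rot"]),o["force"],o["finger_gap"])
plan([(.449,-.2425,.12,84.5)])
E
```

```text
0.15 [0.22752434 0.60838019 0.1969459 ] [-1.79921559e+02  5.95687817e-03  1.59498254e+02] [-0.1540006  -0.12924209 -0.51281283] 1.0009365561294714
{"tx":-0.025,"ty":-0.036,"tz":0.004,"roll":0.065},
{"tx":-0.028,"ty":-0.034,"tz":0.004,"roll":0.065},
{"tx":-0.03,"ty":-0.032,"tz":0.004,"roll":0.065},
{"tx":-0.032,"ty":-0.03,"tz":0.004,"roll":0.065},
{"tx":-0.034,"ty":-0.028,"tz":0.004,"roll":0.065},
{"tx":-0.035,"ty":-0.026,"tz":0.004,"roll":0.065},
{"tx":-0.037,"ty":-0.024,"tz":0.004,"roll":0.065},
{"tx":-0.038,"ty":-0.021,"tz":0.004,"roll":0.065},
{"tx":-0.04,"ty":-0.019,"tz":0.004,"roll":0.065},
{"tx":-0.041,"ty":-0.016,"tz":0.004,"roll":0.065},
{"tx":-0.042,"ty":-0.013,"tz":0.004,"roll":0.065},
{"tx":-0.043,"ty":-0.011,"tz":0.004,"roll":0.065},
{"tx":-0.043,"ty":-0.008,"tz":0.004,"roll":0.065},
{"tx":-0.044,"ty":-0.005,"tz":0.004,"roll":0.065},
{"tx":-0.044,"ty":-0.002,"tz":0.003,"roll":0.065},
{"tx":-0.044,"ty":0.001,"tz":0.004,"roll":0.065},
{"tx":-0.044,"ty":0.003,"tz":0.003,"roll":0.065},
{"tx":-0.043,"ty":0.006,"tz":0.004,"roll":0.065},
{"tx":-0.043,"ty":0.009,"tz":0.003,"roll":0.065},
{"tx":-0.043,"ty":0.012,"tz":0.004,"roll":0.065},
# at [ 0.4487 -0.2429  0.1199] 85.01
```

View pics/s1c.png

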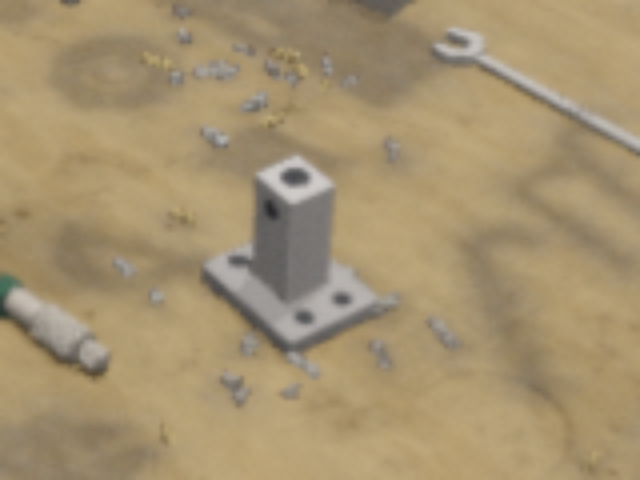

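The moves were refused, so the arm has not moved; rows probably need all five fields. The crop just shows the undisturbed carrier, with its post top at crop (294,178). I'll resend with complete rows.

Emit:
drive_tool(
  rows=[
    {"gripper": 0.085, "tx": -0.035, "ty": -0.022, "tz": 0, "roll": 0.119},
    {"gripper": 0.085, "tx": -0.037, "ty": -0.018, "tz": -0.003, "roll": 0.119},
    {"gripper": 0.085, "tx": -0.039, "ty": -0.013, "tz": -0.002, "roll": 0.119},
    {"gripper": 0.085, "tx": -0.04, "ty": -0.008, "tz": -0.002, "roll": 0.119},
    {"gripper": 0.085, "tx": -0.041, "ty": -0.004, "tz": -0.001, "roll": 0.119},
    {"gripper": 0.085, "tx": -0.041, "ty": 0.001, "tz": -0.001, "roll": 0.119},
    {"gripper": 0.085, "tx": -0.04, "ty": 0.006, "tz": -0.001, "roll": 0.119},
    {"gripper": 0.085, "tx": -0.039, "ty": 0.011, "tz": -0.002, "roll": 0.119},
  ],
)

```text
time: 0.95
eef_pos: [0.4261, 0.3462, 0.2096]
ee_rot: [-3.141, 0.0, 1.827]
force: [0.5, 0.2, 0.3]
finger_gap: 0.998
finger_force: 0.0
```

Emit:
drive_tool(
  rows=[
    {"gripper": 0.085, "tx": -0.038, "ty": 0.016, "tz": -0.001, "roll": 0.119},
    {"gripper": 0.085, "tx": -0.035, "ty": 0.02, "tz": 0, "roll": 0.119},
    {"gripper": 0.085, "tx": -0.033, "ty": 0.024, "tz": 0, "roll": 0.119},
    {"gripper": 0.085, "tx": -0.045, "ty": 0.001, "tz": 0, "roll": 0},
    {"gripper": 0.085, "tx": -0.045, "ty": 0.001, "tz": 0, "roll": 0},
    {"gripper": 0.085, "tx": -0.044, "ty": 0.001, "tz": 0, "roll": 0},
    {"gripper": 0.085, "tx": -0.045, "ty": 0.001, "tz": 0, "roll": 0},
    {"gripper": 0.085, "tx": -0.044, "ty": 0.001, "tz": 0, "roll": 0},
  ],
)

```text
time: 1.75
eef_pos: [0.4833, 0.0267, 0.2107]
ee_rot: [3.142, -0.0, 1.475]
force: [1.1, -0.5, -0.3]
finger_gap: 0.993
finger_force: 0.0
```

Emit:
drive_tool(
  rows=[
    {"gripper": 0.085, "tx": -0.045, "ty": 0.001, "tz": 0, "roll": 0},
    {"gripper": 0.085, "tx": -0.044, "ty": 0.001, "tz": 0, "roll": 0},
    {"gripper": 0.085, "tx": -0.045, "ty": 0.001, "tz": 0, "roll": 0},
    {"gripper": 0.085, "tx": -0.044, "ty": 0, "tz": 0, "roll": 0},
    {"gripper": 0.085, "tx": -0.032, "ty": -0.004, "tz": 0.027, "roll": 0},
    {"gripper": 0.085, "tx": -0.031, "ty": -0.004, "tz": 0.027, "roll": 0},
    {"gripper": 0.085, "tx": -0.032, "ty": -0.004, "tz": 0.027, "roll": 0},
    {"gripper": 0.085, "tx": 0, "ty": 0, "tz": 0, "roll": 0},
  ],
)

```text
time: 2.55
eef_pos: [0.4446, -0.2459, 0.1268]
ee_rot: [-3.135, 0.001, 1.467]
force: [-1.0, 0.6, -0.1]
finger_gap: 0.997
finger_force: 0.0
```

```bash
python3 - <<'E'
from h import *
im=save("scene","pics/s2.png");c=im["color"][170:320,230:400];cv2.imwrite("pics/s2c.png",cv2.resize(c,None,fx=4,fy=4)[...,::-1])
o=bot.get_obs();print(o["time"],o["eef_pos"],np.degrees(o["ee_rot"]),o["force"],o["finger_gap"])
plan([(.449,-.2425,.03,84.5)])
E
```

```text
2.6 [ 0.44642754 -0.24400983  0.12812318] [-1.79763958e+02  1.91421616e-02  8.42202406e+01] [-0.28499657  0.38904794  0.69436631] 0.9938847982273377
{"tx":0.001,"ty":0.001,"tz":0.033,"roll":-0.002},
{"tx":0.0,"ty":0.001,"tz":0.033,"roll":-0.002},
{"tx":0.001,"ty":0.0,"tz":0.032,"roll":-0.002},
# at [ 0.4486 -0.2422  0.0301] 84.56
```

View pics/s2c.png

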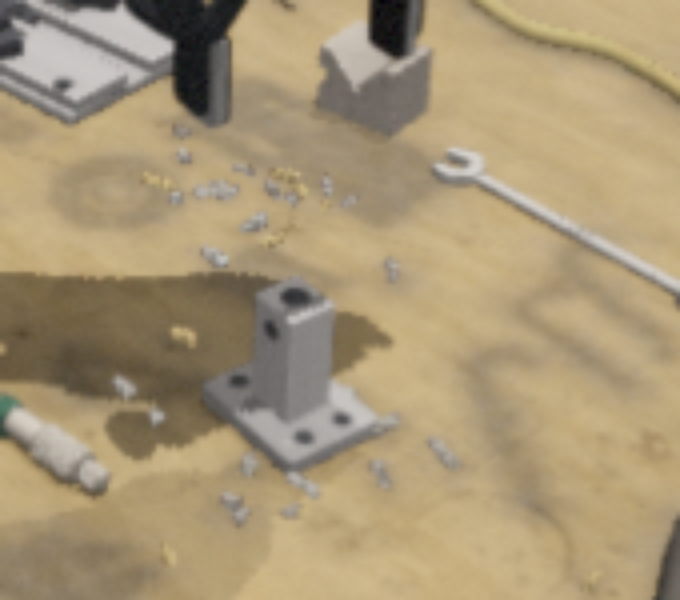

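The open fingertips at crop (203,120) and (390,55) straddle the line above the post (295,295), as wanted. Going down and gripping.

Emit:
drive_tool(
  rows=[
    {"gripper": 0.085, "tx": 0.001, "ty": 0.001, "tz": 0.033, "roll": 0},
    {"gripper": 0.085, "tx": 0, "ty": 0.001, "tz": 0.033, "roll": 0},
    {"gripper": 0.085, "tx": 0, "ty": 0, "tz": 0.032, "roll": 0},
    {"gripper": 0.085, "tx": 0, "ty": 0, "tz": 0, "roll": 0},
    {"gripper": 0.085, "tx": 0, "ty": 0, "tz": 0, "roll": 0},
    {"gripper": 0.04, "tx": 0, "ty": 0, "tz": 0, "roll": 0},
    {"gripper": 0.03, "tx": 0, "ty": 0, "tz": 0, "roll": 0},
    {"gripper": 0.01, "tx": 0, "ty": 0, "tz": 0, "roll": 0},
  ],
  force=40,
)

```text
time: 3.4
eef_pos: [0.4519, -0.2417, 0.033]
ee_rot: [3.139, 0.0, 1.475]
force: [0.7, 0.2, -0.7]
finger_gap: 0.506
finger_force: 0.0
```

Emit:
drive_tool(
  rows=[
    {"gripper": 0.01, "tx": 0, "ty": 0, "tz": 0, "roll": 0},
    {"gripper": 0.01, "tx": 0, "ty": 0, "tz": 0, "roll": 0},
    {"gripper": 0.01, "tx": 0, "ty": 0, "tz": 0, "roll": 0},
    {"gripper": 0.01, "tx": 0, "ty": 0, "tz": 0, "roll": 0},
  ],
)

```text
time: 3.8
eef_pos: [0.4512, -0.242, 0.0328]
ee_rot: [3.14, -0.0, 1.474]
force: [-3.1, 0.7, 10.1]
finger_gap: 0.117
finger_force: 4.8
```

Emit:
drive_tool(
  rows=[
    {"gripper": 0.01, "tx": 0, "ty": 0, "tz": 0, "roll": 0},
    {"gripper": 0.01, "tx": 0, "ty": 0, "tz": 0, "roll": 0},
  ],
)

```text
time: 4.0
eef_pos: [0.4512, -0.242, 0.0328]
ee_rot: [3.141, -0.0, 1.474]
force: [-2.5, 0.9, 9.2]
finger_gap: 0.116
finger_force: 4.8
```

```bash
python3 - <<'E'
from h import *
im=save("scene","pics/s3.png");c=im["color"][170:320,230:400];cv2.imwrite("pics/s3c.png",cv2.resize(c,None,fx=4,fy=4)[...,::-1])
o=bot.get_obs();print(o)
E
```

```text
{'time': 4.05, 'joint_positions': array([-0.00239796,  0.52649764,  0.53546685,  2.08082641, -0.44223221,
        0.64401365,  0.73681284]), 'qvel': array([-0.00125342, -0.0010292 ,  0.00084747,  0.00155617,  0.000379  ,
        0.00086056,  0.00032172]), 'joint_torque': array([-2.13070814e-01, -3.89217138e+01,  5.50654739e+00, -1.47898597e+01,
       -2.31875153e-01, -6.66891038e-01, -4.12027075e-03]), 'eef_pos': array([ 0.45116163, -0.24203532,  0.03277739]), 'ee_rot': array([ 3.14046410e+00, -1.66321283e-04,  1.47434836e+00]), 'force': array([-1.98386797,  1.74331097,  9.79279009]), 'torque': array([0.17093386, 0.54805755, 0.02404197]), 'finger_force': 4.801016737128521, 'finger_gap': 0.11470195583639446}
```

View pics/s3c.png

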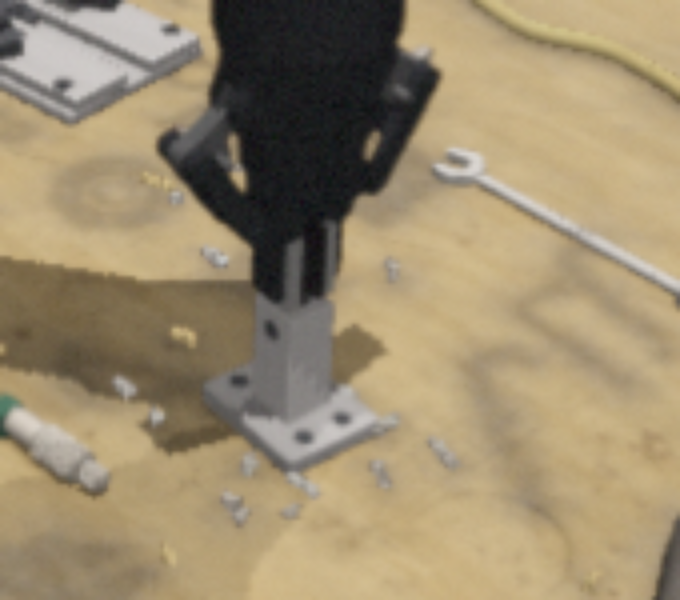

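The fingers seem to have closed above the post top, with tips at crop (295,300), even though TCP z reads 0.033. I check the real tip height with the depth.

```bash
python3 - <<'E'
from h import *
im=get_image("scene");P=cloud(im);K=np.array(im["camera_matrix"])
for cu,cv in((270,270),(290,280),(295,297),(330,270),(295,320),(270,340),(310,240),(290,220)):
    u,v=230+cu//4,170+cv//4;print((cu,cv),P[v,u].round(3),im["color"][v,u])
M=R.from_euler('xyz',im["attitude"]).as_matrix()
for q in((.4464,-.244,.128),(.4464,-.244,.141),(.451,-.242,.033),(.451,-.242,.066),(.449,-.242,.066)):
    c=M.T@(np.array(q)-im["xyz"]);p=cv2.projectPoints(c.reshape(1,1,3),np.zeros(3),np.zeros(3),K,np.array(im["dist_coeffs"],float))[0].ravel();print(q,((p-[230,170])*4).round(0))
b=get_image("top");Q=cloud(b);m=(np.hypot(Q[...,0]-.45,Q[...,1]+.242)<.06);print("top maxz",np.nanmax(Q[m][:,2]))
o=bot.get_obs();print(o["joint_positions"])
E
```

```text
(270, 270) [ 0.433 -0.246  0.088] [30 29 29]
(290, 280) [ 0.439 -0.252  0.082] [88 86 87]
(295, 297) [ 0.439 -0.254  0.075] [98 99 96]
(330, 270) [ 0.46  -0.254  0.079] [96 95 92]
(295, 320) [ 0.438 -0.256  0.065] [126 125 123]
(270, 340) [ 0.44  -0.24   0.044] [105 101 102]
(310, 240) [ 0.457 -0.244  0.09 ] [23 19 20]
(290, 220) [ 0.435 -0.254  0.115] [29 32 32]
(0.4464, -0.244, 0.128) [292. 172.]
(0.4464, -0.244, 0.141) [294. 145.]
(0.451, -0.242, 0.033) [288. 351.]
(0.451, -0.242, 0.066) [291. 290.]
(0.449, -0.242, 0.066) [288. 291.]
top maxz 0.5274660824505991
[-0.00242438  0.52648586  0.53545565  2.08082008 -0.44228386  0.64407597
  0.73683466]
```

The picture says otherwise than the reading: the real tips sit about 33 mm above the reported TCP, resting on the post with about 10 N. I lift, open, and go down the extra amount.

Emit:
drive_tool(
  rows=[
    {"gripper": 0.01, "tx": 0, "ty": 0, "tz": -0.03, "roll": 0},
    {"gripper": 0.085, "tx": 0, "ty": 0, "tz": -0.03, "roll": 0},
    {"gripper": 0.085, "tx": 0, "ty": 0, "tz": 0, "roll": 0},
    {"gripper": 0.085, "tx": 0, "ty": 0, "tz": 0, "roll": 0},
    {"gripper": 0.085, "tx": 0, "ty": 0, "tz": 0, "roll": 0},
    {"gripper": 0.085, "tx": 0, "ty": 0, "tz": 0, "roll": 0},
    {"gripper": 0.085, "tx": 0, "ty": 0, "tz": 0, "roll": 0},
    {"gripper": 0.085, "tx": 0, "ty": 0, "tz": 0, "roll": 0},
  ],
)

```text
time: 4.95
eef_pos: [0.4505, -0.2415, 0.0912]
ee_rot: [-3.141, -0.0, 1.475]
force: [-0.1, -1.0, -0.3]
finger_gap: 0.996
finger_force: 0.0
```

```bash
python3 - <<'E'
from h import *
im=save("scene","pics/s4.png");P=cloud(im);c=im["color"][130:290,230:400];cv2.imwrite("pics/s4c.png",cv2.resize(c,None,fx=3.5,fy=3.5)[...,::-1])
o=bot.get_obs();print(o["time"],o["eef_pos"],o["force"],o["finger_gap"])
np.save("s4.npy",P)
x,y,z=P[...,0],P[...,1],P[...,2]
m=(np.hypot(x-.449,y+.242)<.075)&(z>.09)&(z<.16)
for s in(x<.449,x>.449):
    q=P[m&s];
    if len(q): print(len(q),q.min(0).round(3),q.max(0).round(3))
m=(np.hypot(x-.449,y+.2425)<.05)&(z>.063)&(z<.069);print("post top",m.sum(),P[m].mean(0).round(4),P[m].min(0).round(4),P[m].max(0).round(4))
E
```

```text
5.0 [ 0.45057025 -0.24158862  0.09128198] [ 0.08185721 -0.41599023  0.22115362] 0.9972422174390505
143 [ 0.393 -0.25   0.137] [ 0.408 -0.229  0.16 ]
158 [ 0.491 -0.259  0.135] [ 0.507 -0.235  0.159]
post top 128 [ 0.4489 -0.2455  0.0646] [ 0.4365 -0.2593  0.0631] [ 0.4613 -0.231   0.0663]
```

View pics/s4c.png

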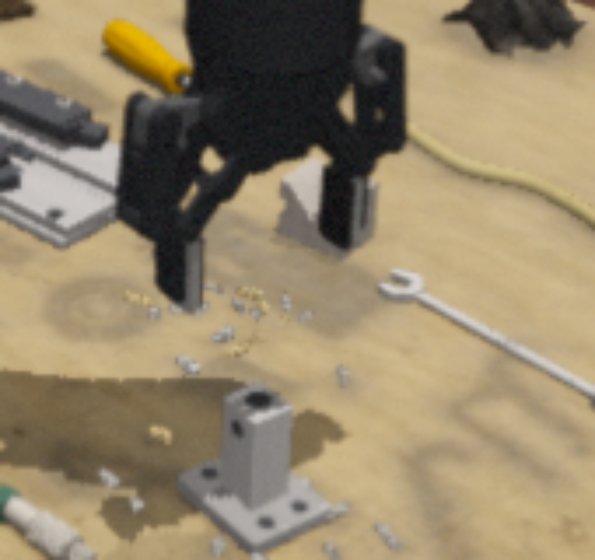

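Open tips stand at z≈0.136 with TCP 0.091, a 32 mm offset when shut, and are centred at (0.450,-0.243) over the post at (0.449,-0.2435). Descending to TCP≈0.

Emit:
drive_tool(
  rows=[
    {"gripper": 0.085, "tx": 0, "ty": -0.001, "tz": 0.03, "roll": 0},
    {"gripper": 0.085, "tx": 0, "ty": 0, "tz": 0.03, "roll": 0},
    {"gripper": 0.085, "tx": 0, "ty": 0, "tz": 0.02, "roll": 0},
    {"gripper": 0.085, "tx": 0, "ty": 0, "tz": 0.01, "roll": 0},
    {"gripper": 0.085, "tx": 0, "ty": 0, "tz": 0, "roll": 0},
    {"gripper": 0.04, "tx": 0, "ty": 0, "tz": 0, "roll": 0},
    {"gripper": 0.01, "tx": 0, "ty": 0, "tz": 0, "roll": 0},
    {"gripper": 0.01, "tx": 0, "ty": 0, "tz": 0, "roll": 0},
  ],
  force=40,
)

```text
time: 5.8
eef_pos: [0.4506, -0.2417, 0.0026]
ee_rot: [3.14, 0.0, 1.475]
force: [0.8, -0.1, 0.3]
finger_gap: 0.511
finger_force: 0.0
```

Emit:
drive_tool(
  rows=[
    {"gripper": 0.01, "tx": 0, "ty": 0, "tz": 0, "roll": 0},
    {"gripper": 0.01, "tx": 0, "ty": 0, "tz": 0, "roll": 0},
    {"gripper": 0.01, "tx": 0, "ty": 0, "tz": 0, "roll": 0},
    {"gripper": 0.01, "tx": 0, "ty": 0, "tz": 0, "roll": 0},
    {"gripper": 0.01, "tx": 0, "ty": 0, "tz": 0, "roll": 0},
  ],
)

```text
time: 6.3
eef_pos: [0.4502, -0.2415, 0.0024]
ee_rot: [3.141, -0.0, 1.475]
force: [-1.6, 1.1, 6.7]
finger_gap: 0.277
finger_force: 40.2
```

```bash
python3 - <<'E'
from h import *
for n in("t0","s0"):
    P=np.load(n+".npy");o=np.array([.5712,.114]);f=np.radians(6.2)
    d=P[...,:2]-o;x=d@[np.cos(f),np.sin(f)];y=d@[-np.sin(f),np.cos(f)];z=P[...,2]
    L=[]
    for y0 in np.arange(-.09,.13,.012):
        m=(abs(y-y0)<.006)&(abs(x)<.07)&(z>.008)&(z<.05)
        mi=(abs(y-y0)<.006)&(abs(x)<.035)&(z<.031)&(z>-.02)
        L.append([y0,*np.percentile(x[m],[1,99]),*(np.percentile(x[mi],[2,98]) if mi.sum()>5 else [np.nan]*2)])
    L=np.array(L);print(n);print((L*1000).round(1))
    for a in(1,2):
        s=np.polyfit(L[:,0],L[:,a],1);print("slope deg",np.degrees(s[0]).round(2),"off mm",(s[1]*1000).round(2))
    for lo,hi in((-.045,-.02),(.02,.045)):
        m=(x>lo)&(x<hi)&(z>.010)&(z<.022)&(abs(y)<.12);print("front edge y",np.percentile(y[m],[1,3]).round(4))
        m=(x>lo)&(x<hi)&(z>.032)&(z<.042)&(abs(y)<.16);print("lip y",np.percentile(y[m],[2,98]).round(4))
E
```

```text
t0
[[-90.  -51.9  50.6 -33.7  33.5]
 [-78.  -50.6  50.3 -33.5  33.5]
 [-66.  -52.1  50.9 -33.6  32.7]
 [-54.  -51.8  50.8 -33.   33. ]
 [-42.  -50.1  50.8 -33.8  32.9]
 [-30.  -52.9  50.7 -33.4  34.3]
 [-18.  -52.9  50.6 -10.7  22.4]
 [ -6.  -51.6  50.1  -9.4  21.5]
 [  6.  -50.9  50.8  -9.4  21.4]
 [ 18.  -51.9  51.4 -10.1  21.5]
 [ 30.  -50.3  50.7  -9.7  20.9]
 [ 42.  -51.   50.   -9.9  22.8]
 [ 54.  -52.7  50.7 -10.   20.8]
 [ 66.  -51.2  50.5  -9.   21.5]
 [ 78.  -50.7  50.8 -10.7  19. ]
 [ 90.  -51.6  51.2 -10.4  21.8]
 [102.  -50.2  50.2  -9.9  22. ]
 [114.  -49.7  51.1  -9.4  21.4]
 [126.  -49.4  50.5 -32.1  31.6]]
slope deg 0.42 off mm -51.36
slope deg 0.01 off mm 50.67
front edge y [-0.0957 -0.0946]
lip y [-0.0209  0.1301]
front edge y [-0.0959 -0.0941]
lip y [-0.0219  0.1303]
s0
[[-90.  -51.   49.8 -33.4  33.3]
 [-78.  -51.4  50.3 -33.2  31.8]
 [-66.  -51.   48.7 -33.2  33.3]
 [-54.  -52.5  49.8 -33.1  33. ]
 [-42.  -51.5  50.5 -33.2  33.9]
 [-30.  -52.4  52.1 -30.9  34.7]
 [-18.  -50.4  49.3 -31.   31.5]
 [ -6.  -50.7  49.4  -9.3  27.7]
 [  6.  -50.9  49.8   8.1  29.2]
 [ 18.  -51.1  50.1  10.6  28.8]
 [ 30.  -51.2  49.6  10.7  29.6]
 [ 42.  -51.2  51.5  10.4  30.1]
 [ 54.  -51.4  49.5  11.7  28.7]
 [ 66.  -51.1  49.4   1.3  29.6]
 [ 78.  -50.4  51.5  -3.   28.5]
 [ 90.  -51.4  50.1  -1.7  25.5]
 [102.  -51.3  46.7  -3.5  28.9]
 [114.  -51.1  49.4  -1.6  29.6]
 [126.  -49.9  49.5  -6.7  28.2]]
slope deg 0.2 off mm -51.22
slope deg -0.19 off mm 49.91
front edge y [-0.0998 -0.0993]
lip y [-0.0254  0.1269]
front edge y [-0.0993 -0.0985]
lip y [-0.0266  0.1275]
```

Emit:
drive_tool(
  rows=[
    {"gripper": 0.01, "tx": 0, "ty": 0, "tz": -0.02, "roll": 0},
    {"gripper": 0.01, "tx": 0, "ty": 0, "tz": -0.04, "roll": 0},
    {"gripper": 0.01, "tx": 0, "ty": 0, "tz": -0.03, "roll": 0},
    {"gripper": 0.01, "tx": 0, "ty": 0, "tz": 0, "roll": 0},
  ],
)

```text
time: 6.7
eef_pos: [0.4521, -0.2426, 0.0948]
ee_rot: [3.135, 0.001, 1.475]
force: [1.3, -0.9, -3.2]
finger_gap: 0.271
finger_force: 40.6
```

```bash
python3 - <<'E'
from h import *
plan([(.53,-.07,.095,90),(.58,.04,.095,96.2),(.58,.04,.045,96.2)],step=.04)
E
```

```text
{"tx":0.036,"ty":0.012,"tz":-0.0,"roll":-0.019},
{"tx":0.036,"ty":0.013,"tz":-0.0,"roll":-0.019},
{"tx":0.035,"ty":0.014,"tz":-0.0,"roll":-0.019},
{"tx":0.035,"ty":0.014,"tz":-0.0,"roll":-0.019},
{"tx":0.035,"ty":0.015,"tz":-0.0,"roll":-0.019},
# at [ 0.5304 -0.0698  0.0948] 89.93
{"tx":0.027,"ty":0.012,"tz":-0.0,"roll":-0.027},
{"tx":0.027,"ty":0.013,"tz":-0.0,"roll":-0.027},
{"tx":0.027,"ty":0.014,"tz":-0.0,"roll":-0.027},
{"tx":0.027,"ty":0.015,"tz":-0.0,"roll":-0.027},
# at [0.58   0.0403 0.0948] 96.12
{"tx":-0.0,"ty":-0.0,"tz":0.025,"roll":-0.001},
{"tx":-0.0,"ty":-0.0,"tz":0.025,"roll":-0.001},
# at [0.58   0.0403 0.0448] 96.24
```

Emit:
drive_tool(
  rows=[
    {"gripper": 0.01, "tx": 0.036, "ty": 0.012, "tz": 0, "roll": -0.019},
    {"gripper": 0.01, "tx": 0.036, "ty": 0.013, "tz": 0, "roll": -0.019},
    {"gripper": 0.01, "tx": 0.035, "ty": 0.014, "tz": 0, "roll": -0.019},
    {"gripper": 0.01, "tx": 0.035, "ty": 0.014, "tz": 0, "roll": -0.019},
    {"gripper": 0.01, "tx": 0.035, "ty": 0.015, "tz": 0, "roll": -0.019},
    {"gripper": 0.01, "tx": 0.027, "ty": 0.012, "tz": 0, "roll": -0.027},
    {"gripper": 0.01, "tx": 0.027, "ty": 0.013, "tz": 0, "roll": -0.027},
    {"gripper": 0.01, "tx": 0.027, "ty": 0.014, "tz": 0, "roll": -0.027},
  ],
)

```text
time: 7.5
eef_pos: [0.5639, 0.0148, 0.0898]
ee_rot: [-3.139, -0.0, 1.652]
force: [-0.6, -1.0, -2.3]
finger_gap: 0.278
finger_force: 40.6
```

Emit:
drive_tool(
  rows=[
    {"gripper": 0.01, "tx": 0.027, "ty": 0.015, "tz": 0, "roll": -0.027},
    {"gripper": 0.01, "tx": 0, "ty": 0, "tz": 0.025, "roll": 0},
    {"gripper": 0.01, "tx": 0, "ty": 0, "tz": 0.02, "roll": 0},
    {"gripper": 0.01, "tx": 0, "ty": 0, "tz": 0, "roll": 0},
    {"gripper": 0.01, "tx": 0, "ty": 0, "tz": 0, "roll": 0},
  ],
)

```text
time: 8.0
eef_pos: [0.5767, 0.0411, 0.0456]
ee_rot: [-3.139, 0.0, 1.677]
force: [0.6, -0.5, -3.1]
finger_gap: 0.271
finger_force: 40.5
```

```bash
python3 - <<'E'
from h import *
im=save("scene","pics/s5.png");c=im["color"][90:240,140:340];cv2.imwrite("pics/s5c.png",cv2.resize(c,None,fx=4,fy=4,interpolation=cv2.INTER_CUBIC)[...,::-1])
o=bot.get_obs();print(o["time"],o["eef_pos"],np.degrees(o["ee_rot"]),o["force"],o["finger_gap"])
P=cloud(im);f=np.radians(6.2);d=P[...,:2]-[.5719,.112];x=d@[np.cos(f),np.sin(f)];y=d@[-np.sin(f),np.cos(f)];z=P[...,2]
b=o["eef_pos"][2]-.0025;print("bottom",b)
m=(abs(z-b-.01)<.002)&(abs(x)<.045)&(y>-.15)&(y<-.02);q=np.c_[x[m],y[m]]*1000;print(len(q),cv2.minAreaRect(q.astype(np.float32)),np.percentile(q,[2,98],axis=0))
E
```

```text
8.05 [0.57763138 0.04105515 0.0465356 ] [-1.79977237e+02  1.36799403e-02  9.60907368e+01] [-0.16130664 -0.09450116 -3.74620983] 0.27315408880431113
bottom 0.04403559595945276
77 ((-5.683738708496094, -74.98538208007812), (50.07929992675781, 60.2560920715332), 0.41611745953559875) [[ -28.32020255 -104.43881947]
 [  17.14029937  -45.66974894]]
```

View pics/s5c.png

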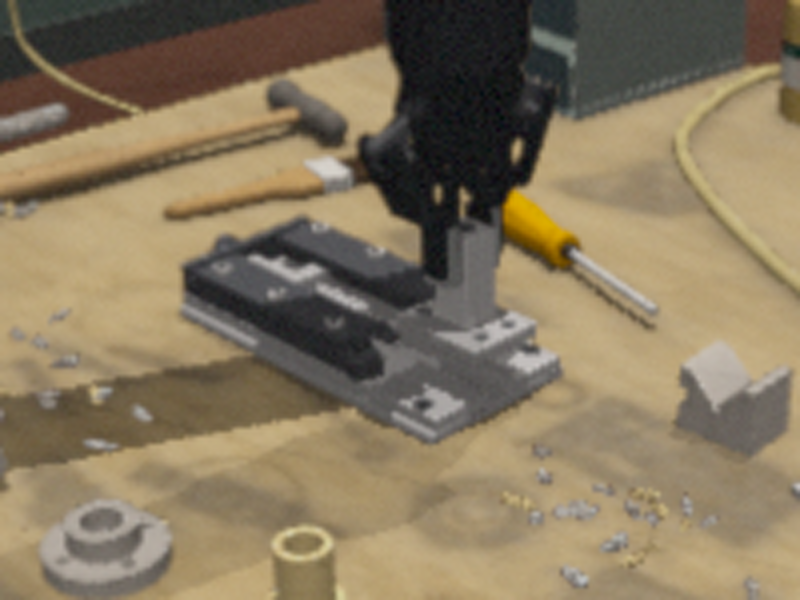

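The carrier hangs above the open front at crop (490,320), tips clear of the lips, seemingly 2–5 mm toward nest −x. I correct by 3 mm and re-measure on the post.

Emit:
drive_tool(
  rows=[
    {"gripper": 0.01, "tx": 0, "ty": 0.003, "tz": 0.01, "roll": 0},
    {"gripper": 0.01, "tx": 0, "ty": 0, "tz": 0, "roll": 0},
    {"gripper": 0.01, "tx": 0, "ty": 0, "tz": 0, "roll": 0},
  ],
)

```text
time: 8.35
eef_pos: [0.5808, 0.0417, 0.0368]
ee_rot: [3.141, -0.0, 1.678]
force: [0.2, -0.1, -2.8]
finger_gap: 0.277
finger_force: 40.5
```

```bash
cat > lat.py <<'E'
from h import *
f=np.radians(6.2)
def nf(P,o=(.5712,.114)):
    d=P[...,:2]-o;return d@[np.cos(f),np.sin(f)],d@[-np.sin(f),np.cos(f)],P[...,2]
o=bot.get_obs();b=o["eef_pos"][2]-.0025
print(o["time"],"TCP nest",np.r_[nf(o["eef_pos"])]*1000,np.degrees(o["ee_rot"][2]),o["force"])
for n in("scene",):
    im=get_image(n);x,y,z=nf(cloud(im));yc=nf(o["eef_pos"])[1]
    m=(z>b+.014)&(z<b+.031)&(abs(x)<.03)&(abs(y-yc)<.03)
    q=np.c_[x[m],y[m],z[m]]*1000
    r=cv2.minAreaRect(q[:,:2].astype(np.float32));print(n,len(q),np.round(r[0],1),np.round(r[1],1),r[2],np.percentile(q,[3,97],axis=0).round(1))
    # pixel-edge: rear face points and left face
    print("rear face x-range by row",[(int(v),(x[v][m[v]]*1000).min().round(1),(x[v][m[v]]*1000).max().round(1)) for v in np.unique(np.where(m)[0])][:8])
    for lo,hi in((-.03,-.006),(.006,.03)):pass
    mf=(abs(z-b-.01)<.003)&(abs(x)<.045)&(y<yc-.013)&(y>yc-.045)
    q=np.c_[x[mf],y[mf]]*1000;print("rear foot",len(q),np.percentile(q,[2,98],axis=0).round(1))
E
python3 lat.py
```

```text
8.35 TCP nest [  1.72839954 -72.86447628  36.77424144] 96.11807507437693 [ 0.19788415 -0.12303883 -2.77326478]
scene 102 [ -5.3 -81.7] [18.9 31.8] 43.46961975097656 [[-11.7 -89.8  48.5]
 [  9.7 -64.9  64.8]]
rear face x-range by row [(163, np.float64(12.5), np.float64(12.5)), (164, np.float64(-9.9), np.float64(8.6)), (165, np.float64(-11.4), np.float64(9.5)), (166, np.float64(-11.3), np.float64(8.5)), (167, np.float64(-10.5), np.float64(9.3)), (168, np.float64(-10.8), np.float64(10.7)), (169, np.float64(-11.6), np.float64(11.8)), (170, np.float64(-12.2), np.float64(5.9))]
rear foot 119 [[ -23.7 -108.7]
 [  23.9  -86.4]]
```

Lateral is now centred within about 0.5 mm, and the foot centre is at nest y≈-76. Lowering until contact.

Emit:
drive_tool(
  rows=[
    {"gripper": 0.01, "tx": 0, "ty": 0, "tz": 0.008, "roll": 0},
    {"gripper": 0.01, "tx": 0, "ty": 0, "tz": 0.005, "roll": 0},
    {"gripper": 0.01, "tx": 0, "ty": 0, "tz": 0.002, "roll": 0},
    {"gripper": 0.01, "tx": 0, "ty": 0, "tz": 0, "roll": 0},
  ],
)

```text
time: 8.8
eef_pos: [0.5803, 0.0417, 0.0211]
ee_rot: [-3.141, 0.0, 1.678]
force: [-0.6, -0.2, -4.3]
finger_gap: 0.272
finger_force: 40.6
```

Emit:
drive_tool(
  rows=[
    {"gripper": 0.01, "tx": 0, "ty": 0, "tz": 0.002, "roll": 0},
    {"gripper": 0.01, "tx": 0, "ty": 0, "tz": 0, "roll": 0},
  ],
)

```text
time: 9.0
eef_pos: [0.5807, 0.0418, 0.0196]
ee_rot: [-3.141, -0.0, 1.678]
force: [0.3, -0.3, -3.6]
finger_gap: 0.276
finger_force: 40.6
```

Emit:
drive_tool(
  rows=[
    {"gripper": 0.01, "tx": 0, "ty": 0, "tz": 0.001, "roll": 0},
    {"gripper": 0.01, "tx": 0, "ty": 0, "tz": 0, "roll": 0},
  ],
)

```text
time: 9.2
eef_pos: [0.5807, 0.0418, 0.0187]
ee_rot: [3.142, -0.0, 1.678]
force: [-0.5, 0.0, -4.3]
finger_gap: 0.279
finger_force: 40.6
```

Emit:
drive_tool(
  rows=[
    {"gripper": 0.01, "tx": 0, "ty": 0, "tz": 0.001, "roll": 0},
    {"gripper": 0.01, "tx": 0, "ty": 0, "tz": 0, "roll": 0},
  ],
)

```text
time: 9.4
eef_pos: [0.5809, 0.0418, 0.0184]
ee_rot: [3.141, -0.0, 1.678]
force: [-3.1, 0.1, 3.7]
finger_gap: 0.277
finger_force: 41.4
```

Emit:
drive_tool(
  rows=[
    {"gripper": 0.01, "tx": 0, "ty": 0, "tz": 0.001, "roll": 0},
    {"gripper": 0.01, "tx": 0, "ty": 0, "tz": 0, "roll": 0},
  ],
)

```text
time: 9.6
eef_pos: [0.5812, 0.0418, 0.0184]
ee_rot: [3.141, -0.001, 1.678]
force: [-4.9, 0.3, 10.9]
finger_gap: 0.278
finger_force: 42.5
```

The foot is on the land (TCP z 0.0184). I ease the preload and slide.

Emit:
drive_tool(
  rows=[
    {"gripper": 0.01, "tx": 0, "ty": 0, "tz": -0.0015, "roll": 0},
    {"gripper": 0.01, "tx": 0.003, "ty": 0, "tz": 0, "roll": 0},
    {"gripper": 0.01, "tx": 0.003, "ty": 0, "tz": 0, "roll": 0},
    {"gripper": 0.01, "tx": 0.003, "ty": 0, "tz": 0, "roll": 0},
    {"gripper": 0.01, "tx": 0.003, "ty": 0, "tz": 0, "roll": 0},
    {"gripper": 0.01, "tx": 0, "ty": 0, "tz": 0, "roll": 0},
  ],
)

```text
time: 10.2
eef_pos: [0.5799, 0.0544, 0.0184]
ee_rot: [3.141, -0.0, 1.678]
force: [0.4, -0.6, 2.4]
finger_gap: 0.273
finger_force: 41.4
```

Emit:
drive_tool(
  rows=[
    {"gripper": 0.01, "tx": 0.002, "ty": 0, "tz": 0, "roll": 0},
    {"gripper": 0.01, "tx": 0.002, "ty": 0, "tz": 0, "roll": 0},
    {"gripper": 0.01, "tx": 0.002, "ty": 0, "tz": 0, "roll": 0},
    {"gripper": 0.01, "tx": 0, "ty": 0, "tz": 0, "roll": 0},
  ],
)

```text
time: 10.6
eef_pos: [0.579, 0.06, 0.0184]
ee_rot: [3.141, -0.0, 1.678]
force: [-0.9, -0.0, 4.9]
finger_gap: 0.276
finger_force: 41.7
```

```bash
python3 lat.py
```

```text
10.6 TCP nest [  1.94114763 -54.55809055  18.43922298] 96.14060849222227 [-0.91081367 -0.00529802  4.90229998]
scene 98 [-13.  -52.2] [22.3 60.5] 35.931888580322266 [[-23.9 -72.4  30.2]
 [ 10.2 -25.9  45.6]]
rear face x-range by row [(169, np.float64(-10.2), np.float64(11.7)), (170, np.float64(-10.3), np.float64(12.1)), (171, np.float64(-18.3), np.float64(10.5)), (172, np.float64(-27.8), np.float64(9.0)), (173, np.float64(-27.3), np.float64(10.1)), (174, np.float64(-12.1), np.float64(8.5)), (175, np.float64(-11.1), np.float64(8.1)), (176, np.float64(-10.6), np.float64(-2.6))]
rear foot 108 [[-23.6 -89. ]
 [ 24.4 -68.2]]
```

Emit:
drive_tool(
  rows=[
    {"gripper": 0.01, "tx": 0.002, "ty": -0.0005, "tz": 0, "roll": 0},
    {"gripper": 0.01, "tx": 0.002, "ty": 0, "tz": 0, "roll": 0},
    {"gripper": 0.01, "tx": 0.002, "ty": 0, "tz": 0, "roll": 0},
    {"gripper": 0.01, "tx": 0, "ty": 0, "tz": 0, "roll": 0},
  ],
)

```text
time: 11.05
eef_pos: [0.5778, 0.0658, 0.0184]
ee_rot: [3.141, -0.0, 1.678]
force: [0.1, -0.7, 4.5]
finger_gap: 0.277
finger_force: 41.8
```

Emit:
drive_tool(
  rows=[
    {"gripper": 0.01, "tx": 0.0015, "ty": 0, "tz": 0, "roll": 0},
    {"gripper": 0.01, "tx": 0.0015, "ty": 0, "tz": 0, "roll": 0},
    {"gripper": 0.01, "tx": 0, "ty": 0, "tz": 0, "roll": 0},
  ],
)

```text
time: 11.35
eef_pos: [0.5775, 0.0687, 0.0184]
ee_rot: [3.141, 0.0, 1.678]
force: [-0.4, -1.9, 5.3]
finger_gap: 0.271
finger_force: 41.9
```

Emit:
drive_tool(
  rows=[
    {"gripper": 0.01, "tx": 0.0015, "ty": 0, "tz": 0, "roll": 0},
    {"gripper": 0.01, "tx": 0.0015, "ty": 0, "tz": 0, "roll": 0},
    {"gripper": 0.01, "tx": 0, "ty": 0, "tz": 0, "roll": 0},
  ],
)

```text
time: 11.65
eef_pos: [0.5772, 0.0717, 0.0184]
ee_rot: [3.141, 0.0, 1.678]
force: [-0.1, -3.1, 6.0]
finger_gap: 0.276
finger_force: 41.9
```

Emit:
drive_tool(
  rows=[
    {"gripper": 0.01, "tx": 0.0015, "ty": 0, "tz": 0, "roll": 0},
    {"gripper": 0.01, "tx": 0.0015, "ty": 0, "tz": 0, "roll": 0},
    {"gripper": 0.01, "tx": 0, "ty": 0, "tz": 0, "roll": 0},
  ],
)

```text
time: 11.95
eef_pos: [0.5768, 0.0746, 0.0184]
ee_rot: [3.141, 0.0, 1.678]
force: [0.4, -2.1, 5.6]
finger_gap: 0.274
finger_force: 41.9
```

Emit:
drive_tool(
  rows=[
    {"gripper": 0.01, "tx": 0.0015, "ty": 0, "tz": 0, "roll": 0},
    {"gripper": 0.01, "tx": 0.0015, "ty": 0, "tz": 0, "roll": 0},
    {"gripper": 0.01, "tx": 0, "ty": 0, "tz": 0, "roll": 0},
  ],
)

```text
time: 12.25
eef_pos: [0.5765, 0.0776, 0.0184]
ee_rot: [3.141, 0.0, 1.678]
force: [0.3, -2.5, 5.9]
finger_gap: 0.274
finger_force: 41.9
```

Emit:
drive_tool(
  rows=[
    {"gripper": 0.01, "tx": 0.0015, "ty": 0, "tz": 0, "roll": 0},
    {"gripper": 0.01, "tx": 0.0015, "ty": 0, "tz": 0, "roll": 0},
    {"gripper": 0.01, "tx": 0, "ty": 0, "tz": 0, "roll": 0},
  ],
)

```text
time: 12.55
eef_pos: [0.5762, 0.0802, 0.0184]
ee_rot: [3.141, 0.0, 1.678]
force: [-0.9, -3.2, 6.0]
finger_gap: 0.277
finger_force: 41.8
```

Emit:
drive_tool(
  rows=[
    {"gripper": 0.01, "tx": 0.002, "ty": 0, "tz": 0, "roll": 0},
    {"gripper": 0.01, "tx": 0.002, "ty": 0, "tz": 0, "roll": 0},
    {"gripper": 0.01, "tx": 0.002, "ty": 0, "tz": 0, "roll": 0},
    {"gripper": 0.01, "tx": 0, "ty": 0, "tz": 0, "roll": 0},
  ],
)

```text
time: 12.95
eef_pos: [0.5756, 0.0859, 0.0184]
ee_rot: [3.141, 0.001, 1.677]
force: [0.7, -4.1, 6.0]
finger_gap: 0.27
finger_force: 41.8
```

Emit:
drive_tool(
  rows=[
    {"gripper": 0.01, "tx": 0.002, "ty": 0, "tz": 0, "roll": 0},
    {"gripper": 0.01, "tx": 0.002, "ty": 0, "tz": 0, "roll": 0},
    {"gripper": 0.01, "tx": 0.002, "ty": 0, "tz": 0, "roll": 0},
    {"gripper": 0.01, "tx": 0, "ty": 0, "tz": 0, "roll": 0},
  ],
)

```text
time: 13.35
eef_pos: [0.5749, 0.0924, 0.0184]
ee_rot: [3.141, 0.0, 1.678]
force: [0.6, -2.7, 5.6]
finger_gap: 0.273
finger_force: 41.9
```

Emit:
drive_tool(
  rows=[
    {"gripper": 0.01, "tx": 0.002, "ty": 0, "tz": 0, "roll": 0},
    {"gripper": 0.01, "tx": 0.002, "ty": 0, "tz": 0, "roll": 0},
    {"gripper": 0.01, "tx": 0.002, "ty": 0, "tz": 0, "roll": 0},
    {"gripper": 0.01, "tx": 0, "ty": 0, "tz": 0, "roll": 0},
  ],
)

```text
time: 13.75
eef_pos: [0.5742, 0.0987, 0.0184]
ee_rot: [3.141, -0.0, 1.678]
force: [0.3, -1.6, 6.5]
finger_gap: 0.274
finger_force: 41.9
```

```bash
python3 - <<'E'
from h import *
P=np.load("t0.npy");f=np.radians(6.2);d=P[...,:2]-[.5712,.114]
x=d@[np.cos(f),np.sin(f)];y=d@[-np.sin(f),np.cos(f)];z=P[...,2];col=cv2.imread("pics/t0.png").mean(2)
for y0 in np.arange(-.03,.13,.005):
    r=[]
    for lo,hi in((-.008,.006),(.009,.017)):
        m=(abs(y-y0)<.0025)&(x>lo)&(x<hi)&(z<.05); r+= [round(np.median(z[m])*1000,1),round(col[m].mean())] if m.sum() else [None]
    print(round(y0*1000),r)
E
```

```text
-30 [np.float64(8.6), 177, np.float64(15.1), 152]
-25 [np.float64(8.9), 173, np.float64(14.5), 153]
-20 [np.float64(9.6), 172, np.float64(14.8), 142]
-15 [np.float64(9.1), 175, np.float64(15.5), 141]
-10 [np.float64(8.5), 148, np.float64(16.9), 129]
-5 [np.float64(14.4), 81, np.float64(15.6), 132]
0 [np.float64(15.8), 65, np.float64(13.6), 124]
5 [np.float64(17.9), 63, np.float64(15.4), 131]
10 [np.float64(12.6), 65, np.float64(15.6), 127]
15 [np.float64(9.6), 69, np.float64(14.5), 123]
20 [np.float64(11.0), 71, np.float64(15.7), 127]
25 [np.float64(9.5), 71, np.float64(15.3), 126]
30 [np.float64(10.7), 68, np.float64(14.2), 131]
35 [np.float64(11.4), 73, np.float64(15.6), 131]
40 [np.float64(11.7), 70, np.float64(15.9), 130]
45 [np.float64(9.9), 71, np.float64(16.6), 131]
50 [np.float64(11.1), 70, np.float64(14.2), 126]
55 [np.float64(9.2), 68, np.float64(15.6), 125]
60 [np.float64(10.7), 70, np.float64(15.5), 137]
65 [np.float64(12.2), 71, np.float64(16.6), 129]
70 [np.float64(10.8), 68, np.float64(13.9), 125]
75 [np.float64(21.7), 115, np.float64(20.6), 134]
80 [np.float64(27.0), 170, np.float64(25.7), 164]
85 [np.float64(26.0), 161, np.float64(26.2), 153]
90 [np.float64(22.9), 135, np.float64(15.2), 131]
95 [np.float64(25.6), 138, np.float64(13.3), 133]
100 [np.float64(11.4), 134, np.float64(15.3), 133]
105 [np.float64(17.7), 133, np.float64(14.8), 127]
110 [np.float64(24.0), 137, np.float64(15.6), 138]
115 [np.float64(22.9), 125, np.float64(13.9), 139]
120 [np.float64(22.8), 128, np.float64(14.3), 137]
125 [np.float64(26.8), 77, np.float64(26.6), 74]
```

Emit:
drive_tool(
  rows=[
    {"gripper": 0.01, "tx": 0.002, "ty": 0, "tz": 0, "roll": 0},
    {"gripper": 0.01, "tx": 0.002, "ty": 0, "tz": 0, "roll": 0},
    {"gripper": 0.01, "tx": 0.002, "ty": 0, "tz": 0, "roll": 0},
    {"gripper": 0.01, "tx": 0, "ty": 0, "tz": 0, "roll": 0},
  ],
)

```text
time: 14.15
eef_pos: [0.5736, 0.1046, 0.0184]
ee_rot: [3.141, -0.0, 1.678]
force: [-0.2, -2.0, 5.2]
finger_gap: 0.271
finger_force: 41.9
```

Emit:
drive_tool(
  rows=[
    {"gripper": 0.01, "tx": 0.002, "ty": 0, "tz": 0, "roll": 0},
    {"gripper": 0.01, "tx": 0.002, "ty": 0, "tz": 0, "roll": 0},
    {"gripper": 0.01, "tx": 0.002, "ty": 0, "tz": 0, "roll": 0},
    {"gripper": 0.01, "tx": 0, "ty": 0, "tz": 0, "roll": 0},
  ],
)

```text
time: 14.55
eef_pos: [0.5729, 0.1106, 0.0184]
ee_rot: [3.141, -0.0, 1.678]
force: [-0.5, -2.6, 5.5]
finger_gap: 0.273
finger_force: 41.8
```

The stop face is at nest y≈75, so home is about y=43 (TCP y≈0.158), and the catch spans -8 to 9. The foot is already over the catch; I continue.

Emit:
drive_tool(
  rows=[
    {"gripper": 0.01, "tx": 0.002, "ty": 0, "tz": 0, "roll": 0},
    {"gripper": 0.01, "tx": 0.002, "ty": 0, "tz": 0, "roll": 0},
    {"gripper": 0.01, "tx": 0.002, "ty": 0, "tz": 0, "roll": 0},
    {"gripper": 0.01, "tx": 0.002, "ty": 0, "tz": 0, "roll": 0},
    {"gripper": 0.01, "tx": 0.002, "ty": 0, "tz": 0, "roll": 0},
    {"gripper": 0.01, "tx": 0, "ty": 0, "tz": 0, "roll": 0},
  ],
)

```text
time: 15.15
eef_pos: [0.5718, 0.1205, 0.0184]
ee_rot: [3.141, -0.0, 1.678]
force: [-0.7, -1.5, 5.2]
finger_gap: 0.273
finger_force: 41.8
```

Emit:
drive_tool(
  rows=[
    {"gripper": 0.01, "tx": 0.002, "ty": 0, "tz": 0, "roll": 0},
    {"gripper": 0.01, "tx": 0.002, "ty": 0, "tz": 0, "roll": 0},
    {"gripper": 0.01, "tx": 0.002, "ty": 0, "tz": 0, "roll": 0},
    {"gripper": 0.01, "tx": 0.002, "ty": 0, "tz": 0, "roll": 0},
    {"gripper": 0.01, "tx": 0.002, "ty": 0, "tz": 0, "roll": 0},
    {"gripper": 0.01, "tx": 0, "ty": 0, "tz": 0, "roll": 0},
  ],
)

```text
time: 15.75
eef_pos: [0.5708, 0.1304, 0.0184]
ee_rot: [3.141, 0.0, 1.678]
force: [0.6, -2.2, 5.7]
finger_gap: 0.276
finger_force: 41.8
```

Emit:
drive_tool(
  rows=[
    {"gripper": 0.01, "tx": 0.002, "ty": 0, "tz": 0, "roll": 0},
    {"gripper": 0.01, "tx": 0.002, "ty": 0, "tz": 0, "roll": 0},
    {"gripper": 0.01, "tx": 0.002, "ty": 0, "tz": 0, "roll": 0},
    {"gripper": 0.01, "tx": 0.002, "ty": 0, "tz": 0, "roll": 0},
    {"gripper": 0.01, "tx": 0.002, "ty": 0, "tz": 0, "roll": 0},
    {"gripper": 0.01, "tx": 0, "ty": 0, "tz": 0, "roll": 0},
  ],
)

```text
time: 16.35
eef_pos: [0.5697, 0.1403, 0.0185]
ee_rot: [3.141, 0.0, 1.678]
force: [0.0, -2.8, 6.5]
finger_gap: 0.277
finger_force: 41.8
```

Now 1 mm steps.

Emit:
drive_tool(
  rows=[
    {"gripper": 0.01, "tx": 0.001, "ty": 0, "tz": 0, "roll": 0},
    {"gripper": 0.01, "tx": 0.001, "ty": 0, "tz": 0, "roll": 0},
    {"gripper": 0.01, "tx": 0.001, "ty": 0, "tz": 0, "roll": 0},
    {"gripper": 0.01, "tx": 0.001, "ty": 0, "tz": 0, "roll": 0},
    {"gripper": 0.01, "tx": 0.001, "ty": 0, "tz": 0, "roll": 0},
    {"gripper": 0.01, "tx": 0.001, "ty": 0, "tz": 0, "roll": 0},
    {"gripper": 0.01, "tx": 0.001, "ty": 0, "tz": 0, "roll": 0},
    {"gripper": 0.01, "tx": 0, "ty": 0, "tz": 0, "roll": 0},
  ],
)

```text
time: 17.15
eef_pos: [0.569, 0.1469, 0.0185]
ee_rot: [3.141, 0.0, 1.678]
force: [0.1, -2.4, 5.5]
finger_gap: 0.276
finger_force: 41.9
```

Emit:
drive_tool(
  rows=[
    {"gripper": 0.01, "tx": 0.001, "ty": 0, "tz": 0, "roll": 0},
    {"gripper": 0.01, "tx": 0.001, "ty": 0, "tz": 0, "roll": 0},
    {"gripper": 0.01, "tx": 0.001, "ty": 0, "tz": 0, "roll": 0},
    {"gripper": 0.01, "tx": 0, "ty": 0, "tz": 0, "roll": 0},
  ],
)

```text
time: 17.55
eef_pos: [0.5687, 0.1499, 0.0185]
ee_rot: [3.141, 0.0, 1.678]
force: [-0.3, -2.1, 6.2]
finger_gap: 0.276
finger_force: 41.9
```

Emit:
drive_tool(
  rows=[
    {"gripper": 0.01, "tx": 0.001, "ty": 0, "tz": 0, "roll": 0},
    {"gripper": 0.01, "tx": 0.001, "ty": 0, "tz": 0, "roll": 0},
    {"gripper": 0.01, "tx": 0, "ty": 0, "tz": 0, "roll": 0},
  ],
)

```text
time: 17.85
eef_pos: [0.5685, 0.1518, 0.0185]
ee_rot: [3.141, 0.0, 1.678]
force: [0.3, -1.7, 5.7]
finger_gap: 0.274
finger_force: 41.9
```

Emit:
drive_tool(
  rows=[
    {"gripper": 0.01, "tx": 0.001, "ty": 0, "tz": 0, "roll": 0},
    {"gripper": 0.01, "tx": 0.001, "ty": 0, "tz": 0, "roll": 0},
    {"gripper": 0.01, "tx": 0, "ty": 0, "tz": 0, "roll": 0},
  ],
)

```text
time: 18.15
eef_pos: [0.568, 0.1551, 0.0184]
ee_rot: [3.142, -0.001, 1.678]
force: [-0.5, -1.3, 4.9]
finger_gap: 0.276
finger_force: 42.0
```

Emit:
drive_tool(
  rows=[
    {"gripper": 0.01, "tx": 0.001, "ty": 0, "tz": 0, "roll": 0},
    {"gripper": 0.01, "tx": 0.001, "ty": 0, "tz": 0, "roll": 0},
    {"gripper": 0.01, "tx": 0, "ty": 0, "tz": 0, "roll": 0},
  ],
)

```text
time: 18.45
eef_pos: [0.5679, 0.156, 0.0184]
ee_rot: [3.142, 0.0, 1.678]
force: [0.4, -3.1, 6.3]
finger_gap: 0.275
finger_force: 41.9
```

Emit:
drive_tool(
  rows=[
    {"gripper": 0.01, "tx": 0.001, "ty": 0, "tz": 0, "roll": 0},
    {"gripper": 0.01, "tx": 0, "ty": 0, "tz": 0, "roll": 0},
  ],
)

```text
time: 18.65
eef_pos: [0.5679, 0.1566, 0.0184]
ee_rot: [3.142, 0.0, 1.677]
force: [0.3, -4.3, 5.4]
finger_gap: 0.275
finger_force: 41.8
```

Emit:
drive_tool(
  rows=[
    {"gripper": 0.01, "tx": 0.001, "ty": 0, "tz": 0, "roll": 0},
    {"gripper": 0.01, "tx": 0, "ty": 0, "tz": 0, "roll": 0},
  ],
)

```text
time: 18.85
eef_pos: [0.5679, 0.1566, 0.0184]
ee_rot: [3.142, 0.001, 1.677]
force: [0.9, -4.9, 6.2]
finger_gap: 0.277
finger_force: 41.9
```

Emit:
drive_tool(
  rows=[
    {"gripper": 0.01, "tx": 0.0007, "ty": 0, "tz": 0, "roll": 0},
    {"gripper": 0.01, "tx": 0, "ty": 0, "tz": 0, "roll": 0},
  ],
)

```text
time: 19.05
eef_pos: [0.5679, 0.1567, 0.0184]
ee_rot: [3.142, 0.002, 1.677]
force: [-0.3, -5.9, 7.2]
finger_gap: 0.279
finger_force: 42.0
```

Emit:
drive_tool(
  rows=[
    {"gripper": 0.01, "tx": 0.001, "ty": 0, "tz": 0, "roll": 0},
    {"gripper": 0.01, "tx": 0.001, "ty": 0, "tz": 0, "roll": 0},
    {"gripper": 0.01, "tx": 0, "ty": 0, "tz": 0, "roll": 0},
  ],
)

```text
time: 19.35
eef_pos: [0.5679, 0.1568, 0.0185]
ee_rot: [-3.142, 0.004, 1.676]
force: [-0.1, -9.7, 7.9]
finger_gap: 0.275
finger_force: 42.1
```

Emit:
drive_tool(
  rows=[
    {"gripper": 0.01, "tx": -0.002, "ty": 0, "tz": 0, "roll": 0},
    {"gripper": 0.01, "tx": -0.0025, "ty": 0, "tz": 0, "roll": 0},
    {"gripper": 0.01, "tx": -0.001, "ty": 0, "tz": 0, "roll": 0},
    {"gripper": 0.01, "tx": -0.001, "ty": 0, "tz": 0, "roll": 0},
    {"gripper": 0.01, "tx": 0, "ty": 0, "tz": 0, "roll": 0},
  ],
)

```text
time: 19.85
eef_pos: [0.5679, 0.1565, 0.0184]
ee_rot: [3.142, -0.002, 1.679]
force: [-1.1, 1.6, 6.6]
finger_gap: 0.278
finger_force: 41.8
```

Emit:
drive_tool(
  rows=[
    {"gripper": 0.01, "tx": -0.001, "ty": 0, "tz": 0, "roll": 0},
    {"gripper": 0.01, "tx": -0.001, "ty": 0, "tz": 0, "roll": 0},
    {"gripper": 0.01, "tx": 0, "ty": 0, "tz": 0, "roll": 0},
  ],
)

```text
time: 20.15
eef_pos: [0.568, 0.1551, 0.0184]
ee_rot: [-3.142, -0.003, 1.68]
force: [-1.0, 2.7, 6.1]
finger_gap: 0.272
finger_force: 41.8
```

Emit:
drive_tool(
  rows=[
    {"gripper": 0.01, "tx": -0.001, "ty": 0, "tz": 0, "roll": 0},
    {"gripper": 0.01, "tx": -0.001, "ty": 0, "tz": 0, "roll": 0},
    {"gripper": 0.01, "tx": 0, "ty": 0, "tz": 0, "roll": 0},
  ],
)

```text
time: 20.45
eef_pos: [0.568, 0.1548, 0.0186]
ee_rot: [-3.142, -0.005, 1.681]
force: [-0.4, 5.1, 5.4]
finger_gap: 0.274
finger_force: 41.8
```

The stop was felt at y=0.1567 (under 10 N), and pulling back is blocked 2 mm behind it, so the catch is up. I relax, release and lift.

Emit:
drive_tool(
  rows=[
    {"gripper": 0.01, "tx": 0.002, "ty": 0, "tz": 0, "roll": 0},
    {"gripper": 0.01, "tx": 0.002, "ty": 0, "tz": -0.0005, "roll": 0},
    {"gripper": 0.01, "tx": 0, "ty": 0, "tz": 0, "roll": 0},
    {"gripper": 0.03, "tx": 0, "ty": 0, "tz": 0, "roll": 0},
    {"gripper": 0.05, "tx": 0, "ty": 0, "tz": 0, "roll": 0},
    {"gripper": 0.07, "tx": 0, "ty": 0, "tz": 0, "roll": 0},
    {"gripper": 0.07, "tx": 0, "ty": 0, "tz": 0, "roll": 0},
    {"gripper": 0.07, "tx": 0, "ty": 0, "tz": 0, "roll": 0},
  ],
)

```text
time: 21.25
eef_pos: [0.568, 0.1541, 0.0186]
ee_rot: [-3.141, 0.0, 1.677]
force: [0.3, -0.4, -0.1]
finger_gap: 0.82
finger_force: 0.0
```

Emit:
drive_tool(
  rows=[
    {"gripper": 0.07, "tx": 0, "ty": 0, "tz": -0.01, "roll": 0},
    {"gripper": 0.07, "tx": 0, "ty": 0, "tz": -0.03, "roll": 0},
    {"gripper": 0.07, "tx": 0, "ty": 0, "tz": -0.04, "roll": 0},
    {"gripper": 0.07, "tx": 0, "ty": 0, "tz": -0.04, "roll": 0},
    {"gripper": 0.07, "tx": 0, "ty": 0, "tz": -0.03, "roll": 0},
    {"gripper": 0.07, "tx": 0, "ty": 0, "tz": 0, "roll": 0},
  ],
)

```text
time: 21.85
eef_pos: [0.5713, 0.1548, 0.1741]
ee_rot: [3.133, -0.003, 1.677]
force: [-1.1, 0.4, -0.1]
finger_gap: 0.82
finger_force: 0.0
```

```bash
python3 - <<'E'
from h import *
im=save("scene","pics/s6.png");c=im["color"][110:220,160:310];cv2.imwrite("pics/s6c.png",cv2.resize(c,None,fx=5,fy=5,interpolation=cv2.INTER_CUBIC)[...,::-1])
o=bot.get_obs();print(o["time"],o["eef_pos"],o["force"],o["finger_gap"])
P=cloud(im);f=np.radians(6.2);d=P[...,:2]-[.5712,.114];x=d@[np.cos(f),np.sin(f)];y=d@[-np.sin(f),np.cos(f)];z=P[...,2]
m=(z>.078)&(z<.086)&(abs(x)<.03)&(y>0)&(y<.1);print("post top",m.sum(),(x[m].mean()*1e3).round(1),(y[m].mean()*1e3).round(1),(np.median(z[m])*1e3).round(1))
E
```

```text
21.9 [0.56960607 0.15468407 0.17161288] [ 0.19133855 -0.94384746 -0.45253916] 0.8154915239798786
post top 52 -1.1 36.8 80.7
```

View pics/s6c.png

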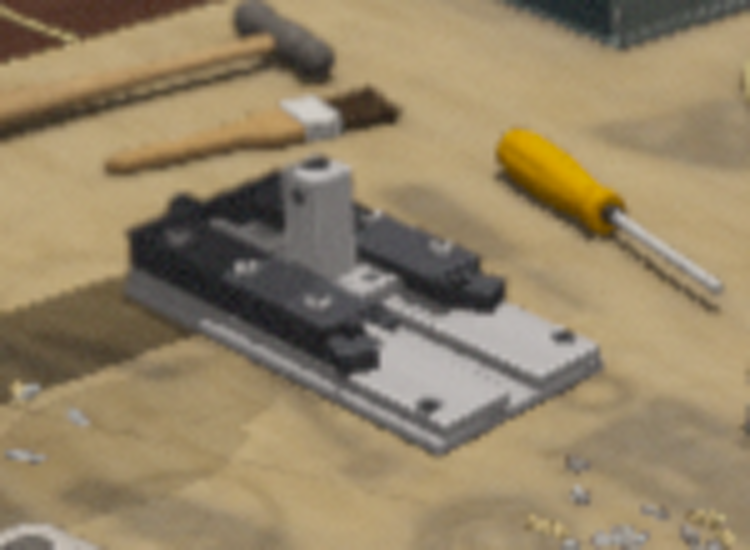

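The carrier stands upright in the channel (post at crop 320,220), with the dark catch up behind the foot at (385,318). Post top reads 81 mm, where 82 mm is expected.

```bash
python3 -c "from h import *; print(close_job())"
```

```text
the job is handed in; nothing more can be done
None
```

The carrier is fully home in the nest with the spring catch up behind it. The stop was felt at under 10 N and a gentle pull back was blocked after about 2 mm. The gripper is clear, and the job was handed in at about 22 s; no verdict came back.

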